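# Turn the specimen carousel to the reader and press its key

### The job

Push on an arm of the specimen carousel with a fingertip and turn it, gently, until the tube it carries stands squarely in front of the reader's dark window and stays there; only then press the key on top of the reader fully down, and let it go. Do not touch the tube, do not flick the carousel round, do not lift, tip or shove its stand, and leave the other things on the trolley alone.

Things in the scene. Friction and masses are not known exactly. Their poses are not given: they have to be found in the camera images.
- stand: Loose white stand, about 2 kg; stays put under pushes of a few N. Origin: on the carousel's axis at trolley height; z up, y points to the reader. Round foot 220 mm across, 16 mm high. The reader, a box 80 mm (x) by 70 mm (y), top 110 mm up, is centred 205 mm out along y; its black window, 34 mm wide, 50 mm high, is on the face towards the axis, 170 mm from it.
- carousel (a joint): Angle of the carousel about its upright axis, rad, counter-clockwise from above positive; 0 or 6.283 when the tube is exactly in front of the window. Turns either way, more than a full turn; stays where left (friction 0.12 N m, no spring or detents). It has four level bare-metal arms at right angles, one of which carries the tube.
- hub (a point): On the carousel's axis, 130 mm up, level with the tops of the arms. Hub: radius 24 mm, top 145 mm up. Arms: 12 mm wide, undersides 120 mm up, bare from 24 to 115 mm from the axis; then tube holders (rings 30 mm across, 117 to 135 mm up) centred 130 mm from the axis. Below the arms all is free down to the foot but for the central post (radius 14 mm).
- tube_cap (a point): Centre of the cap's top on the carousel's one tube: 157 mm up, 130 mm from the axis, in line with the arm that carries it. The tube (13 mm across, cap 19 mm across, 22 mm high above the holder) is clipped fast and hangs down to 59 mm above the trolley. The other three holders are empty.
- read_spot (a point): Point in front of the middle of the window, 130 mm from the axis, 155 mm up: where the tube is, seen from above, when exactly in front of the window.
- key (a joint): Travel of the spring key on top of the reader, m: 0 up, 0.006 fully down; fully down takes 4 N; it springs back by itself.
- key_top (a point): Centre of the key's round top face (32 mm across), on top of the reader, 132 mm above the trolley when up, 205 mm from the axis; pressed straight down.
- rack: Bystander: loose white rack of capped tubes, 100 x 124 mm, 94 mm high; origin under its centre.
- pump_bottle: Bystander: loose pump bottle, 68 mm across, 161 mm high, spout towards its own -x; origin under its centre.
- bowl: Bystander: loose steel bowl, 116 mm across, 50 mm high; origin under its centre.
- tape: Bystander: loose roll of white tape lying flat, 84 mm across, 25 mm high; origin under its centre.

How it is judged (in metres and radians):
On the way, in this order (a step that is already met when the one before it is completed fails the run):
1. the tube stands at rest in front of the reader's window, key still up (horizontal distance between tube_cap and read_spot below 0.01 m and velocity of joint carousel between -0.05 and 0.05 rad/s and value of joint key below 0.001 m), for 0.3 s.
2. the key is pressed down with the tube in front of the window (horizontal distance between tube_cap and read_spot below 0.01 m and value of joint key above 0.004 m), for 0.05 s.
At the end, for the whole second after the job is handed in: Tube at rest within 10 mm, seen from above, of the spot before the middle of the window; key was pressed at least 4 of 6 mm with the tube there and is up again; stand flat and within 30 mm, and rack, bottle, bowl and tape within 30 mm, of where they stood (all of step 1 and distance of each of stand, rack, pump_bottle, bowl, tape from where it was at the start of the episode below 0.03 m and angle between stand's own z axis and vertical below 0.06 rad and height (world z) of stand below 0.008 m); the robot touches nothing.
It fails at once if the key is pressed (over 3 mm) while the tube is not in front of the window (value of joint key above 0.003 m and not (horizontal distance between tube_cap and read_spot below 0.01 m)).
It fails at once if the tube is touched (over 1 N) (contact force between any of the fingers, the arm and tube above 1 N).
It fails at once if the carousel is flicked round (over 4 rad/s), or pushed or gripped hard (over 25 N) (velocity of joint carousel above 4 rad/s or velocity of joint carousel below -4 rad/s or contact force between the fingers and carousel above 25 N).
It fails at once if the stand is lifted, tipped or shoved (8 mm up, 0.06 rad, 30 mm) (not (distance of stand from where it was at the start of the episode below 0.03 m and angle between stand's own z axis and vertical below 0.06 rad and height (world z) of stand below 0.008 m)).
It fails at once if a bystander is moved over 30 mm or tipped over (distance of any of rack, pump_bottle, bowl, tape from where it was at the start of the episode above 0.03 m or angle between any of rack, pump_bottle, bowl, tape's own z axis and vertical above 0.3 rad).
It also fails if it takes over 61 s, if anything falls off the work surface, if the arm or the gripper's body presses on something with over 40 N, if the wrist force passes 120 N, or if a joint passes its speed limit or range.

### The arm

A 6-joint arm with a two-finger parallel gripper is mounted at the origin on the work surface. World frame = base frame: x ahead of the robot, y to its left, z up, the work surface at z = 0. Lengths are in m, angles in degrees, forces in N, time in s.
With the tool pointing down it reaches from about 0.4 to 0.825 m from the base axis. Payload 7 kg.
Tool frame: the origin (TCP) lies midway between the tips of the shut fingers; the grasp point (between the pads) lies hold_point_z behind it (hold_point_z is the distance from the TCP to the grasp point, in m); z points along the fingers, y is the line along which they close (so a half turn about z gives the same grasp; the last joint's range is limited). The gripper opens to 88 mm and grips with 3 to 60 N. Pads are 19 mm wide; open, the fingers measure 130 mm over their backs; the gripper's body (78 mm by 193 mm) begins 47 mm behind the grasp point.
Start: joints at [-48.352, 20.546, 0.682, 0, -70.136, -16.507], TCP at [0.287, -0.611, 0.227] pointing down, gripper open.
Joint ranges: [-176.03, 176.03], [-82.01, 121.73], [-58.28, 71.71], [-173.87, 95.51], [-174.79, -0.11], [-173.66, 173.66]. Speed limits (degrees/s): [136.94, 136.94, 172.46, 180, 180, 180].

### API

Orientations are given as [roll, pitch, yaw] about the fixed x, y, z axes, in that order (R = Rz(yaw) Ry(pitch) Rx(roll)).
In Python, from plant import * gives the robot as it stands.
- The arm moves only by the tool step_arm, never from a script. Its argument "steps" is a list that holds one entry, the list of rows, each a list of 6 numbers: the shift along the tool's x, y, z scaled (see below), then the turn, a rotation vector about the tool's x, y, z scaled (see below). In form: [[[tx, ty, tz, wx, wy, wz], ...]]. A call has 1 to 20 rows; each row is the pose to reach, as a shift and turn from the pose commanded when the call began, along the tool's axes at that moment; what a row does not reach only later rows make up. The controller multiplies each number of a shift by 100 mm and each number of a turn by 0.5 rad. A row lasts 1/10 s, in which the tool goes at most 50 mm and 8.59 degrees, less where a joint would pass 70% of its speed; a pose out of reach is approached as far as the arm can. A call with a number of a shift or a turn outside -1 to 1 is refused whole. A call with a gripper value outside its range is refused whole. "jaw" is the closure in counts, from 0 (fully open) to 255 (shut), set as the call begins (left out, the last holds). The fingers move at their own pace and stop on an object; the grip force is fixed at half the most. Time passes only in rows, so rows that repeat a pose let the fingers close. It gives the time, the measured TCP pose, the force, the opening and the grip force at its end, in the units of the state.
- get_obs(): the state, without advancing time (a new reading comes with each control period).
- snapshot(name): name is "scene" or "top"; returns (picture, depth): 420x560x3 uint8, red, green, blue; 420x560 float32, m along the optical axis (not along the pixel's ray), 0 where there is no reading.
- calibration(name): a dict with "mtx" (3x3 intrinsics, pixels), "rvec" (rotation vector, rad) and "tvec" (3), from world to camera coordinates, as OpenCV has them. Camera axes: x right, y down, z forward; pixel columns grow to the right and rows downward; lengths in m; the calibration is good to about 2 mm. A picture is of the moment at which its call begins. calibration takes no time and is no camera call.
- close_job(): hands the job in; it is judged then, once.
The state is a dict: "clock": time; "joint_pos": joint angles; "qvel": joint speeds; "tau": joint torques, N m; "tool_pos": TCP position; "orientation": TCP orientation; "force": force on the tool from outside, world axes, zero at the start; "moment": the same for the moment, N m; "opening": finger opening in m; "gripper_force": force on a finger pad.
Only numpy, scipy, OpenCV 4.12 (cv2) and the standard library are available. Lean on these libraries where they do the work, as an engineer would, in place of code of your own. Each camera call takes 0.05 s, during which the arm holds its last target. There are 200 camera calls.

## Working session

There is one attempt and no reset: what is moved stays moved. The work goes in short steps, Python scripts to look and compute and a tool call to move; the robot and the scene stay as the last step left them, time stands still between calls to the robot, and variables do not carry over. Pictures are saved under pics/ and viewed, at most 10 in all, crops included, and the job is handed in when it is done.

Besides the shell and the picture viewer there is one more tool, called after "Call:" in YAML: its name, and indented under it one key for each argument. step_arm: Moves the arm, as the interface text tells. Its arguments: {"type":"object","properties":{"steps":{"type":"array","items":{"type":"array","items":{"type":"array","items":{"type":"number","minimum":-1,"maximum":1}}}},"jaw":{"type":"number"}},"required":["steps"]}

```bash
mkdir -p pics; cat > h.py <<'E'
from plant import *
import numpy as np, cv2
def cam(n):
    c=calibration(n); R=cv2.Rodrigues(np.array(c["rvec"],float))[0]; return np.array(c["mtx"],float),R,np.array(c["tvec"],float).ravel()
def cloud(n,d):
    K,R,t=cam(n); v,u=np.mgrid[:d.shape[0],:d.shape[1]]
    p=np.stack([(u-K[0,2])/K[0,0]*d,(v-K[1,2])/K[1,1]*d,d],-1)
    return (p-t)@R
def plane(n,uv,z):
    K,R,t=cam(n); r=R.T@np.linalg.solve(K,np.array([uv[0],uv[1],1.])); c=-R.T@t
    return c+r*(z-c[2])/r[2]
def proj(n,P):
    K,R,t=cam(n); return cv2.projectPoints(np.array(P,float).reshape(-1,3),cv2.Rodrigues(R)[0],t,K,None)[0].reshape(-1,2)
E
python3 - <<'E'
from h import *
for n in("scene","top"):
    p,d=snapshot(n); np.savez("pics/%s0.npz"%n,p=p,d=d); cv2.imwrite("pics/%s0.png"%n,p[...,::-1])
    K,R,t=cam(n);print(n,-R.T@t)
print(get_obs())
E
```

```text
scene [1.32323929 0.51253038 1.05411478]
top [0.45543716 0.01204689 1.18667816]
{'clock': 0.1, 'joint_pos': array([-4.83525696e+01,  2.05861455e+01,  6.39937228e-01, -1.57263521e-02,
       -7.01359723e+01, -1.65065169e+01]), 'qvel': array([ 0.06132194, -0.12784885,  0.12988128,  0.03719074, -0.07785818,
        0.0140194 ]), 'tau': array([-2.51017591e-04, -5.84162593e+01,  2.93749666e+01,  7.01551884e+00,
        1.01536280e-02, -7.26543817e-05]), 'tool_pos': array([ 0.28655302, -0.61068644,  0.22574303]), 'orientation': array([ 1.79917005e+02, -9.17595765e-03, -1.54864434e+02]), 'force': array([ 0.32406408, -0.71025586,  0.30822836]), 'moment': array([ 0.0327063 ,  0.01897226, -0.02054243]), 'gripper_force': 0.0, 'opening': 0.08767701830752657}
```

View pics/top0.png

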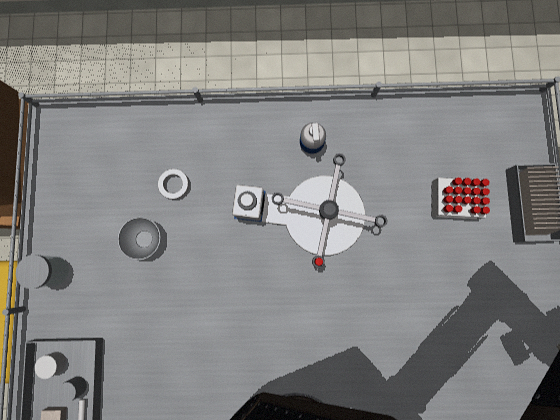

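View pics/scene0.png

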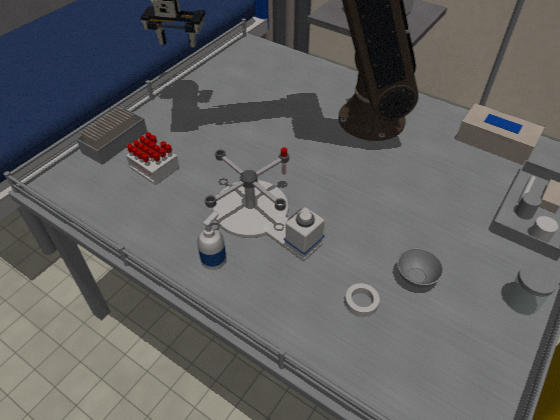

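Top view: hub at about (329,210), red cap at (319,262), reader and key at about (248,202). The tube's arm points at the robot and the reader lies to +y. The scene view agrees, with the cap at (284,152) and the bottle at (211,243) near the stand. Next I measure.

```bash
cat >> h.py <<'E'
def cap(p,n="top",near=None):
    h=cv2.cvtColor(p,cv2.COLOR_RGB2HSV); m=((h[...,1]>150)&(h[...,2]>90)&((h[...,0]<8)|(h[...,0]>172))).astype(np.uint8)
    k,l,s,c=cv2.connectedComponentsWithStats(m); return [(c[i],s[i,4]) for i in range(1,k) if s[i,4]>8]
E
python3 - <<'E'
from h import *
z=np.load("pics/top0.npz");p,d=z["p"],z["d"];X=cloud("top",d)
def show(nm,m):
    P=X[m]; 
    (c,r)=cv2.minEnclosingCircle(P[:,:2].astype(np.float32)); print(nm,len(P),P.mean(0).round(4),np.round(c,4),round(r,4))
v,u=np.mgrid[:420,:560]
def box(u0,u1,v0,v1): return (u>=u0)&(u<u1)&(v>=v0)&(v<v1)&(d>0)
show("hub",box(310,348,192,230)&(X[...,2]>.136))
foot=box(275,380,165,265)&(X[...,2]>.010)&(X[...,2]<.022);show("foot",foot)
show("key",box(230,270,180,222)&(X[...,2]>.122))
show("reader",box(225,275,178,225)&(X[...,2]>.1))
for c,a in cap(p): print("red",c.round(1),a,plane("top",c,.157).round(4))
for nm,b,zz in(("rack",(430,495,170,225),.03),("bottle",(295,330,115,158),.03),("holderC",(332,348,150,168),.11),("holderD",(370,390,212,228),.11),("holderB",(268,288,190,206),.11)):
    show(nm,box(*b)&(X[...,2]>zz))
z=np.load("pics/scene0.npz");p2,d2=z["p"],z["d"];X2=cloud("scene",d2)
for c,a in cap(p2,"scene"):
    if c[0]>250: print("scene red",c,a,plane("scene",c,.155).round(4))
m=(v>165)&(v<190)&(u>235)&(u<262)&(X2[...,2]>.136);P=X2[m];print(P.mean(0),cv2.minEnclosingCircle(P[:,:2].astype(np.float32)))
m=(v>200)&(v<235)&(u>290)&(u<322)&(X2[...,2]>.122);P=X2[m];print(P.mean(0),cv2.minEnclosingCircle(P[:,:2].astype(np.float32)))
cv2.imwrite("pics/topc.png",cv2.resize(p[140:290,220:400,::-1],None,fx=4,fy=4,interpolation=cv2.INTER_CUBIC))
E
```

```text
hub 245 [ 0.584  -0.0938  0.1419] [ 0.5849 -0.095 ] 0.0231
foot 4277 [ 0.5823 -0.0863  0.0151] [ 0.5897 -0.0774] 0.1271
key 173 [0.6132 0.1074 0.1289] [0.6139 0.1066] 0.0233
reader 903 [0.6122 0.1044 0.1144] [0.6111 0.0956] 0.059
red [458.  180.6] 39 [ 0.6439 -0.4062  0.157 ]
red [467.2 180.9] 41 [ 0.6425 -0.4281  0.157 ]
red [476.4 181.5] 40 [ 0.6405 -0.4498  0.157 ]
red [485.2 181.8] 38 [ 0.6391 -0.4709  0.157 ]
red [449.  189.5] 38 [ 0.6227 -0.3829  0.157 ]
red [458.1 189.7] 41 [ 0.6216 -0.4045  0.157 ]
red [467.3 190.4] 38 [ 0.6193 -0.4263  0.157 ]
red [476.4 190.6] 40 [ 0.6182 -0.448   0.157 ]
red [485.6 191.2] 36 [ 0.6162 -0.4695  0.157 ]
red [449.  198.7] 39 [ 0.6004 -0.381   0.157 ]
red [458.3 199.1] 41 [ 0.5989 -0.403   0.157 ]
red [467.4 199.5] 41 [ 0.5974 -0.4246  0.157 ]
red [476.7 200.1] 40 [ 0.5954 -0.4465  0.157 ]
red [485.7 200.4] 36 [ 0.5942 -0.4677  0.157 ]
red [449.  207.9] 40 [ 0.5781 -0.3791  0.157 ]
red [458.1 208.5] 37 [ 0.5763 -0.4006  0.157 ]
red [476.9 209.4] 38 [ 0.573  -0.4448  0.157 ]
red [485.7 209.7] 39 [ 0.5717 -0.4656  0.157 ]
red [318.6 261.3] 49 [ 0.459  -0.0636  0.157 ]
rack 2015 [ 0.6147 -0.4447  0.0733] [ 0.6172 -0.4519] 0.079
bottle 628 [ 0.7768 -0.063   0.1028] [ 0.787  -0.0659] 0.0351
holderC 99 [ 0.708  -0.125   0.1311] [ 0.7069 -0.1249] 0.0179
holderD 119 [ 0.5539 -0.2159  0.1307] [ 0.5582 -0.2158] 0.0214
holderB 101 [0.614  0.0263 0.1312] [0.6143 0.0246] 0.0205
scene red [283.61904762 149.42857143] 21 [ 0.4587 -0.0636  0.155 ]
[ 0.60263824 -0.0780494   0.16054017] ((0.944603681564331, 0.2084079384803772), 0.4857494533061981)
[0.64471852 0.12693716 0.1636428 ] ((0.9575408697128296, 0.31094855070114136), 0.41767701506614685)
```

View pics/topc.png

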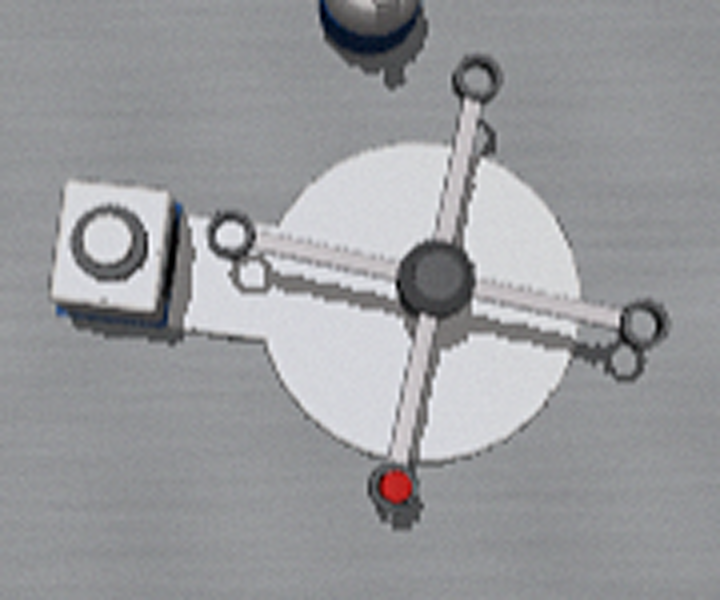

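The crop shows the cap at (396,487), ring C at (476,79), ring B at (231,235) and ring D at (643,325). The hub is at (435,278) and the key at (108,243). I'll cast rays onto the planes at their heights.

```bash
python3 - <<'E'
from h import *
f=lambda c,z: plane("top",((c[0]+.5)/4-.5+220,(c[1]+.5)/4-.5+140),z)[:2]
hub=f((435,278),.145);key=f((108,243),.132);A=f((396,487),.157);B=f((231,235),.135);C=f((476,79),.135);D=f((643,325),.135)
ang=lambda v:np.degrees(np.arctan2(v[1],v[0]))
print("hub",hub,"mid",(B+D)/2,(A+C)/2,"key",key,"d",np.linalg.norm(key-hub),ang(key-hub))
c=(hub+(B+D)/2+(A+C)/2)/3
for q in(A,B,C,D):print(q,np.linalg.norm(q-c),ang(q-c))
z=np.load("pics/top0.npz");p,d=z["p"],z["d"]
g=p.min(2); m=((g>190)).astype(np.uint8); m[:, :225]=0;m[:,400:]=0;m[:140]=0;m[290:]=0
# reader top face corners
r=m.copy(); r[:,268:]=0
cn=max(cv2.findContours(r,0,2)[0],key=cv2.contourArea);b=cv2.minAreaRect(cn);q=[plane("top",x,.11)[:2] for x in cv2.boxPoints(b)];print(np.round(q,4),np.mean(q,0))
for i in range(4):e=q[(i+1)%4]-q[i];print(np.linalg.norm(e),ang(e))
E
```

```text
hub [ 0.58391986 -0.0928549 ] mid [ 0.58408898 -0.09422399] [ 0.58422652 -0.09406144] key [0.61240164 0.10698292] d 0.20185728676827228 81.88857831300557
[ 0.45891645 -0.06369376] 0.12871172879560056 166.51257765463902
[0.61501162 0.03063825] 0.12814134196564814 76.03088651037527
[ 0.70953659 -0.12442913] 0.12916344704182114 -13.75701093717907
[ 0.55316634 -0.21908623] 0.12912743388440295 -103.85067557799697
[[0.583  0.1452]
 [0.6569 0.1355]
 [0.647  0.071 ]
 [0.5734 0.0814]] [0.61507883 0.10824914]
0.07445941830256167 -7.480662819749829
0.0651835880673043 -98.70917468328634
0.07427262441220946 172.0104206025218
0.06452021000717144 81.44670662178049
```

Call:
step_arm:
  steps:
    - [[-0.5, 0.27, 0, 0, 0, 0], [-0.97, 0.52, 0, 0, 0, 0], [-0.97, 0.52, 0, 0, 0, 0], [-0.97, 0.52, 0, 0, 0, 0]]
  jaw: 255

```text
clock: 0.5
tool_pos: [0.3536, -0.5213, 0.2267]
orientation: [180.0, 0.0, -154.7]
force: [-0.3, -1.0, 0.1]
opening: 0.0608
gripper_force: 0.0
```

Call:
step_arm:
  steps:
    - [[-0.4, 0.21, 0, 0, 0, 0], [-0.8, 0.43, 0, 0, 0, 0], [-0.97, 0.52, 0, 0, 0, 0]]

```text
clock: 0.8
tool_pos: [0.4191, -0.4331, 0.2263]
orientation: [180.0, 0.0, -154.8]
force: [0.5, -0.5, -0.5]
opening: 0.0369
gripper_force: 0.0
```

Call:
step_arm:
  steps:
    - [[-0.4, 0.21, 0, 0, 0, 0], [-0.8, 0.43, 0, 0, 0, 0], [-0.97, 0.52, 0, 0, 0, 0]]

```text
clock: 1.1
tool_pos: [0.4852, -0.3447, 0.2264]
orientation: [180.0, 0.0, -154.8]
force: [-0.2, 0.4, -0.4]
opening: 0.013
gripper_force: 0.0
```

Call:
step_arm:
  steps:
    - [[-0.4, 0.21, 0, 0, 0, 0], [-0.8, 0.43, 0, 0, 0, 0], [-0.97, 0.52, 0, 0, 0, 0]]

```text
clock: 1.4
tool_pos: [0.5512, -0.2563, 0.2262]
orientation: [180.0, -0.0, -154.8]
force: [0.0, -0.5, -1.3]
opening: 0.0004
gripper_force: 0.0
```

Call:
step_arm:
  steps:
    - [[-0.4, 0.21, 0, 0, 0, 0], [-0.8, 0.43, 0, 0, 0, 0], [-0.97, 0.52, 0, 0, 0, 0], [-0.97, 0.52, 0, 0, 0, 0]]

```text
clock: 1.8
tool_pos: [0.6165, -0.1685, 0.2257]
orientation: [180.0, -0.1, -154.7]
force: [-1.0, 0.2, -0.3]
opening: 0.0004
gripper_force: 0.0
```

Call:
step_arm:
  steps:
    - [[0, 0, 0, 0, 0, -0.3], [0, 0, 0, 0, 0, -0.6], [0, 0, 0, 0, 0, -0.89], [0, 0, 0, 0, 0, -0.89]]

```text
clock: 2.2
tool_pos: [0.6147, -0.1712, 0.2265]
orientation: [180.0, -0.0, -129.3]
force: [0.1, -0.4, -0.0]
opening: 0.0003
gripper_force: 0.0
```

Call:
step_arm:
  steps:
    - [[0, 0, 0, 0, 0, -0.3], [0, 0, 0, 0, 0, -0.6], [0, 0, 0, 0, 0, -0.89], [0, 0, 0, 0, 0, -0.89]]

```text
clock: 2.6
tool_pos: [0.6149, -0.1706, 0.2265]
orientation: [180.0, -0.0, -104.0]
force: [0.1, -0.8, -0.1]
opening: 0.0004
gripper_force: 0.0
```

Call:
step_arm:
  steps:
    - [[0.13, 0, 0.2, 0, 0, 0], [0.13, 0, 0.5, 0, 0, 0], [0.13, 0, 0.8, 0, 0, 0], [0.13, 0, 0.95, 0, 0, 0], [0.13, 0, 1.0, 0, 0, 0]]

```text
clock: 3.1
tool_pos: [0.6107, -0.1828, 0.1244]
orientation: [179.8, -0.0, -104.3]
force: [-0.0, -1.1, -0.3]
opening: 0.0003
gripper_force: 0.0
```

Call:
step_arm:
  steps:
    - [[0, 0.03, 0.14, 0, 0, 0], [0, 0.06, 0.14, 0, 0, 0], [0, 0.09, 0.14, 0, 0, 0], [0, 0.12, 0.14, 0, 0, 0], [0, 0.14, 0.14, 0, 0, 0], [0, 0.16, 0.14, 0, 0, 0]]

```text
clock: 3.7
tool_pos: [0.5968, -0.1784, 0.1133]
orientation: [-179.9, 0.0, -103.9]
force: [-0.0, 0.1, -0.0]
opening: 0.0002
gripper_force: 0.0
```

```bash
python3 - <<'E'
from h import *
p,d=snapshot("scene");cv2.imwrite("pics/s1.png",cv2.resize(p[100:280,150:370,::-1],None,fx=3,fy=3))
print([k for k in globals() if 'hold' in k], get_obs()["tool_pos"],get_obs()["orientation"])
E
```

```text
['hold_point_z'] [ 0.59650206 -0.17827604  0.11315731] [-1.79958603e+02  1.41170386e-02 -1.03881145e+02]
```

View pics/s1.png

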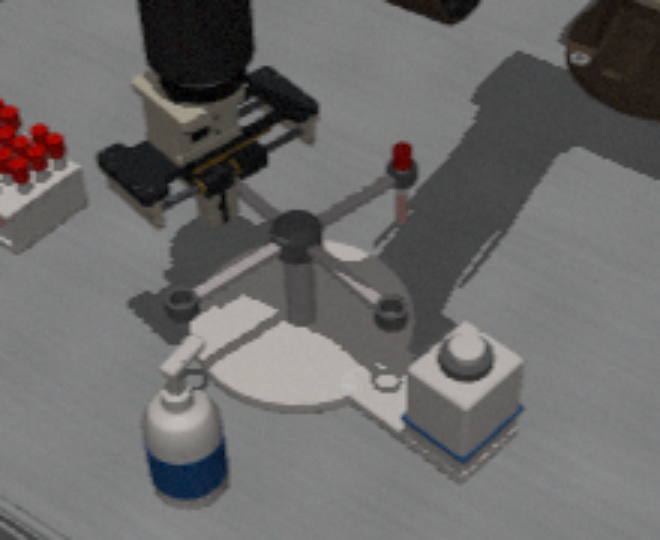

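The shut fingertips, at about (215,210) in the crop, hang on the far side of arm D, clear of everything. I'll turn the tool about the carousel axis in 25° arcs.

Call:
step_arm:
  steps:
    - [[0.013, 0.035, 0, 0, 0, 0.087], [0.025, 0.07, 0, 0, 0, 0.175], [0.035, 0.106, 0, 0, 0, 0.262], [0.044, 0.142, 0, 0, 0, 0.349], [0.051, 0.178, 0, 0, 0, 0.436], [0.056, 0.215, 0, 0, 0, 0.524], [0.06, 0.252, 0, 0, 0, 0.611], [0.062, 0.289, 0, 0, 0, 0.698], [0.062, 0.327, 0, 0, 0, 0.785], [0.061, 0.364, 0, 0, 0, 0.873], [0.061, 0.364, 0, 0, 0, 0.873]]

```text
clock: 4.85
tool_pos: [0.5598, -0.1755, 0.1129]
orientation: [-180.0, 0.0, -128.9]
force: [0.3, 0.1, 0.3]
opening: -0.0001
gripper_force: 0.0
```

```bash
cat >> h.py <<'E'
C0=np.array([.5841,-.0940])
def where():
    p,d=snapshot("top"); p2,d2=snapshot("scene"); o=get_obs(); print("clock",o["clock"],"force",o["force"].round(1))
    for n,q in(("top",p),("scene",p2)):
        for c,a in cap(q,n):
            w=plane(n,c,.157 if n=="top" else .155)[:2]; e=w-C0
            if np.linalg.norm(e)<.16: print(n,c.round(1),a,w.round(4),np.linalg.norm(e).round(4),"ang",np.degrees(np.arctan2(e[1],e[0])).round(2))
    e=o["tool_pos"][:2]-C0; y=np.radians(o["orientation"][2]); print("tool",o["tool_pos"].round(4),np.degrees(y).round(1),"r",e@[np.cos(y),np.sin(y)],"s",e@[-np.sin(y),np.cos(y)])
    return p,p2
E
python3 -c "
from h import *
where()"
```

```text
clock 4.95 force [-0.9 -0.8 -1.1]
tool [ 0.56   -0.1756  0.1128] -128.8 r 0.07866495600267007 s 0.0323468260232297
```

```bash
python3 - <<'E'
from h import *
p,d=snapshot("scene");q,_=snapshot("top");a=cv2.resize(p[100:280,150:370,::-1],(440,360));b=cv2.resize(q[140:320,220:400,::-1],(360,360));cv2.imwrite("pics/s2.png",np.hstack([a,b]))
E
```

```text
(no output)
```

View pics/s2.png

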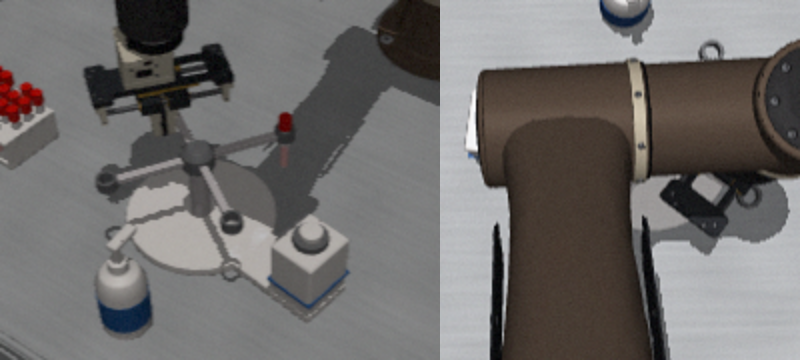

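The carousel has moved: in the scene picture the cap is now near (292,160), in the arm's shadow. The arm blocks the top view. I'll lower the brightness threshold.

```bash
sed -i 's/h\[...,2\]>90/h[...,2]>45/; s/s\[i,4\]>8/s[i,4]>8/' h.py; python3 -c "
from h import *
where()
p=np.load('pics/scene0.npz')['p']
for c,a in cap(p,'scene'):
  if c[0]>250: 
    e=plane('scene',c,.155)[:2]-C0;print(c,a,np.degrees(np.arctan2(e[1],e[0])))"
```

```text
clock 5.15 force [ 0.1 -0.2  0.4]
scene [292.3 160.7] 53 [ 0.4842 -0.0172] 0.126 ang 142.47
tool [ 0.56   -0.1756  0.1125] -128.8 r 0.07870797623973383 s 0.03240143980952167
[283.54901961 151.92156863] 51 162.72155059606783
```

Call:
step_arm:
  steps:
    - [[0.013, 0.035, 0, 0, 0, 0.087], [0.025, 0.07, 0, 0, 0, 0.175], [0.035, 0.106, 0, 0, 0, 0.262], [0.044, 0.142, 0, 0, 0, 0.349], [0.051, 0.178, 0, 0, 0, 0.436], [0.056, 0.215, 0, 0, 0, 0.524], [0.06, 0.252, 0, 0, 0, 0.611], [0.062, 0.289, 0, 0, 0, 0.698], [0.062, 0.327, 0, 0, 0, 0.785], [0.061, 0.364, 0, 0, 0, 0.873], [0.061, 0.364, 0, 0, 0, 0.873]]

```text
clock: 6.25
tool_pos: [0.5277, -0.1574, 0.1127]
orientation: [-180.0, 0.0, -153.9]
force: [-1.3, 0.0, -0.6]
opening: 0.0003
gripper_force: 0.0
```

Call:
step_arm:
  steps:
    - [[0.013, 0.035, 0, 0, 0, 0.087], [0.025, 0.07, 0, 0, 0, 0.175], [0.035, 0.106, 0, 0, 0, 0.262], [0.044, 0.142, 0, 0, 0, 0.349], [0.051, 0.178, 0, 0, 0, 0.436], [0.056, 0.215, 0, 0, 0, 0.524], [0.06, 0.252, 0, 0, 0, 0.611], [0.062, 0.289, 0, 0, 0, 0.698], [0.062, 0.327, 0, 0, 0, 0.785], [0.061, 0.364, 0, 0, 0, 0.873], [0.061, 0.364, 0, 0, 0, 0.873]]

```text
clock: 7.35
tool_pos: [0.5063, -0.1274, 0.1126]
orientation: [180.0, 0.0, -178.8]
force: [0.2, 0.0, -1.1]
opening: 0.0006
gripper_force: 0.0
```

```bash
sed -i 's/else .155/else .145/' h.py; python3 - <<'E'
from h import *
p,p2=where()
a=cv2.resize(p2[100:280,150:370,::-1],(440,360));b=cv2.resize(p[140:320,220:400,::-1],(360,360));cv2.imwrite("pics/s3.png",np.hstack([a,b]))
E
```

```text
clock 7.45 force [-0.2 -0.6  0.4]
top [275.6 212.9] 16 [0.5764 0.0352] 0.1295 ang 93.42
scene [290.6 188.8] 59 [0.5691 0.0336] 0.1285 ang 96.69
tool [ 0.5062 -0.1276  0.1125] -178.8 r 0.0785743171782878 s 0.031870692103787346
```

View pics/s3.png

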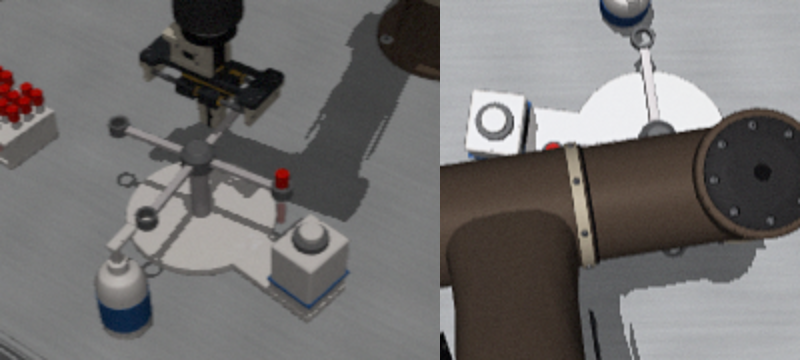

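The tube stands at about 96° (cap at (291,189) in the scene view) and the target is 82°. I'll push 11° more, slowly, then measure.

Call:
step_arm:
  steps:
    - [[0.01, 0.026, 0, 0, 0, 0.064], [0.018, 0.052, 0, 0, 0, 0.128], [0.027, 0.077, 0, 0, 0, 0.192], [0.034, 0.103, 0, 0, 0, 0.256], [0.04, 0.13, 0, 0, 0, 0.32], [0.046, 0.156, 0, 0, 0, 0.384], [0.046, 0.156, 0, 0, 0, 0.384], [0.046, 0.156, 0, 0, 0, 0.384]]

```text
clock: 8.25
tool_pos: [0.5013, -0.1121, 0.1125]
orientation: [-180.0, -0.0, 170.2]
force: [0.4, 0.1, 0.3]
opening: 0.0006
gripper_force: 0.0
```

```bash
python3 - <<'E'
from h import *
p,p2=where()
f=lambda c,z: plane("top",c,z)[:2]
# reference: project expected cap positions at given angles into both views
for a in(80,82,84,86,88): 
    w=C0+.13*np.array([np.cos(np.radians(a)),np.sin(np.radians(a))]); print(a,proj("top",[*w,.157]).round(1),proj("scene",[*w,.157]).round(1),proj("scene",[*w,.135]).round(1))
a=cv2.resize(p2[100:280,150:370,::-1],(440,360));b=cv2.resize(p[140:320,220:400,::-1],(360,360));cv2.imwrite("pics/s4.png",np.hstack([a,b]))
E
```

```text
clock 8.35 force [ 0.1 -0.5  0.4]
top [275.8 205.3] 49 [0.5949 0.0345] 0.1289 ang 85.21
scene [285.5 194.5] 58 [0.5939 0.0341] 0.1285 ang 85.62
tool [ 0.5013 -0.1121  0.1125] 170.2 r 0.07849295251308572 s 0.031997884355331706
80 [[275.9 200.5]] [[282.8 194.2]] [[282.7 200. ]]
82 [[275.6 202.3]] [[284.  193.3]] [[283.9 199.1]]
84 [[275.4 204.2]] [[285.1 192.3]] [[285.  198.2]]
86 [[275.3 206. ]] [[286.2 191.4]] [[286.1 197.2]]
88 [[275.2 207.9]] [[287.3 190.4]] [[287.2 196.2]]
```

View pics/s4.png

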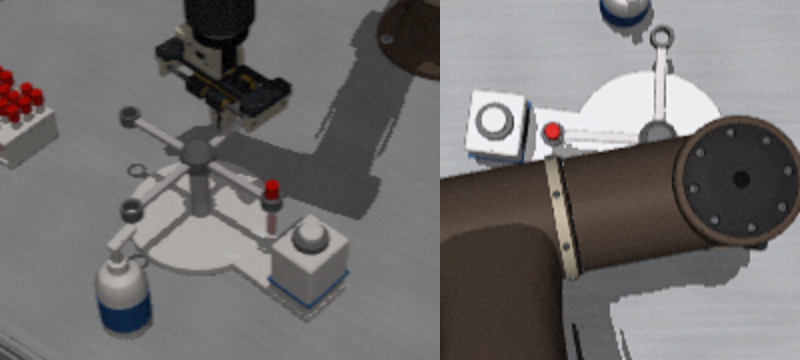

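The tube is at 85.3°, seen whole at (275.8,205.3) in the top view. I'll push 3.3° more, back off, then lift.

Call:
step_arm:
  steps:
    - [[0.006, 0.015, 0, 0, 0, 0.038], [0.012, 0.03, 0, 0, 0, 0.076], [0.017, 0.046, 0, 0, 0, 0.115], [0.017, 0.046, 0, 0, 0, 0.115], [0.017, 0.046, 0, 0, 0, 0.115]]

```text
clock: 8.85
tool_pos: [0.5004, -0.107, 0.1126]
orientation: [180.0, -0.0, 166.8]
force: [0.5, -1.0, 0.1]
opening: 0.0004
gripper_force: 0.0
```

Call:
step_arm:
  steps:
    - [[0, -0.08, 0, 0, 0, 0], [0, -0.16, 0, 0, 0, 0], [0, -0.2, -0.1, 0, 0, 0], [0, -0.2, -0.4, 0, 0, 0], [0, -0.2, -0.8, 0, 0, 0], [0, -0.2, -0.9, 0, 0, 0], [0, -0.2, -0.9, 0, 0, 0]]

```text
clock: 9.55
tool_pos: [0.4971, -0.127, 0.2053]
orientation: [179.9, 0.3, 166.8]
force: [-0.5, 0.1, -0.8]
opening: 0.0006
gripper_force: 0.0
```

```bash
python3 - <<'E'
from h import *
p,p2=where()
np.savez("pics/t5.npz",p=p)
a=cv2.resize(p2[100:280,150:370,::-1],(440,360));b=cv2.resize(p[140:320,220:400,::-1],(360,360));cv2.imwrite("pics/s5.png",np.hstack([a,b]))
E
```

```text
clock 9.65 force [ 0.5 -0.6 -0.1]
top [276.1 202.3] 48 [0.6022 0.0335] 0.1288 ang 81.9
scene [283.5 196.3] 55 [0.6021 0.0335] 0.1287 ang 81.97
tool [ 0.4954 -0.1268  0.2024] 166.8 r 0.0788244558288607 s 0.05222251907490909
```

View pics/s5.png

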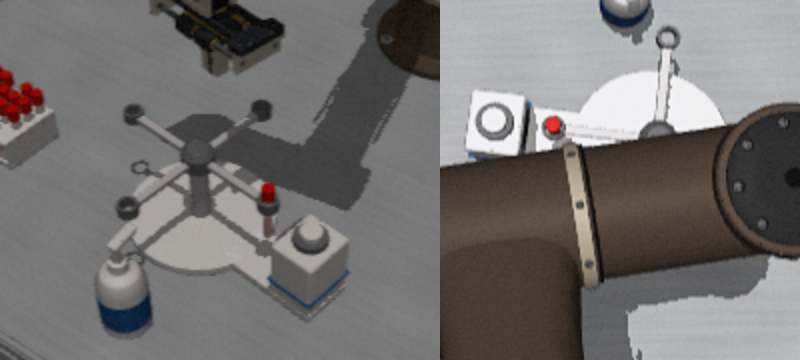

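The tube is at 82° in both views (cap at (276.1,202.3) in the top one), squarely before the window. Next I work out the key move.

```bash
python3 - <<'E'
from h import *
print("hp",hold_point_z)
p,_=snapshot("top"); 
g=cv2.cvtColor(p,cv2.COLOR_RGB2GRAY); b=cv2.resize(g[185:218,230:268],None,fx=4,fy=4,interpolation=cv2.INTER_CUBIC)
c=cv2.HoughCircles(b,cv2.HOUGH_GRADIENT,1,40,param1=120,param2=12,minRadius=10,maxRadius=26)
for x,y,r in (c[0][:2] if c is not None else []): print(x,y,r,plane("top",((x+.5)/4-.5+230,(y+.5)/4-.5+185),.132).round(4))
o=get_obs(); y=np.radians(o["orientation"][2]); e=np.array([.6125,.108])-o["tool_pos"][:2]
print(o["tool_pos"],e@[np.cos(y),np.sin(y)],e@[np.sin(y),-np.cos(y)])
E
```

```text
hp 0.0188
66.5 58.5 24.3 [0.6152 0.1079 0.132 ]
28.5 100.5 21.7 [0.5896 0.1317 0.132 ]
[ 0.49513995 -0.12680692  0.20184779] -0.06057395159946544 0.2554182214211657
```

Call:
step_arm:
  steps:
    - [[-0.1, 0.4, 0, 0, 0, 0], [-0.2, 0.8, 0, 0, 0, 0], [-0.2, 0.85, 0, 0, 0, 0]]

```text
clock: 10.0
tool_pos: [0.5359, -0.046, 0.2011]
orientation: [-180.0, -0.1, 166.9]
force: [0.5, -0.2, 0.0]
opening: 0.0005
gripper_force: 0.0
```

Call:
step_arm:
  steps:
    - [[-0.1, 0.4, 0, 0, 0, 0], [-0.2, 0.8, 0, 0, 0, 0], [-0.2, 0.85, 0, 0, 0, 0]]

```text
clock: 10.3
tool_pos: [0.5747, 0.0323, 0.2009]
orientation: [-179.9, -0.1, 166.9]
force: [-0.1, -0.4, -1.5]
opening: 0.0004
gripper_force: 0.0
```

Call:
step_arm:
  steps:
    - [[-0.1, 0.4, 0, 0, 0, 0], [-0.2, 0.75, 0, 0, 0, 0], [-0.21, 0.85, 0, 0, 0, 0], [-0.21, 0.85, 0, 0, 0, 0], [-0.21, 0.85, 0, 0, 0, 0]]

```text
clock: 10.8
tool_pos: [0.6125, 0.1069, 0.2016]
orientation: [-179.9, -0.1, 166.8]
force: [0.8, 0.6, 0.0]
opening: 0.0005
gripper_force: 0.0
```

```bash
python3 - <<'E'
from h import *
where(); o=get_obs(); y=np.radians(o["orientation"][2]); e=np.array([.613,.108])-o["tool_pos"][:2]
print(e@[np.cos(y),np.sin(y)],e@[np.sin(y),-np.cos(y)])
E
```

```text
clock 10.9 force [-0.  -0.3  0.1]
scene [283.6 196.3] 55 [0.6023 0.0337] 0.129 ang 81.88
tool [0.6128 0.1066 0.2023] 166.8 r 0.017983240844093713 s -0.2018003249157693
0.00013041959307802853 0.0014510103948919386
```

Call:
step_arm:
  steps:
    - [[0, 0.01, 0.2, 0, 0, 0], [0, 0.01, 0.45, 0, 0, 0], [0, 0.01, 0.6, 0, 0, 0], [0, 0.01, 0.66, 0, 0, 0], [0, 0.01, 0.68, 0, 0, 0], [0, 0.01, 0.7, 0, 0, 0], [0, 0.01, 0.715, 0, 0, 0], [0, 0.01, 0.73, 0, 0, 0], [0, 0.01, 0.74, 0, 0, 0], [0, 0.01, 0.75, 0, 0, 0], [0, 0.01, 0.75, 0, 0, 0]]

```text
clock: 12.0
tool_pos: [0.6141, 0.1087, 0.1279]
orientation: [180.0, 0.1, 166.8]
force: [1.2, -1.2, 2.3]
opening: 0.0004
gripper_force: 1.5
```

Call:
step_arm:
  steps:
    - [[0, 0, 0.008, 0, 0, 0], [0, 0, 0.015, 0, 0, 0], [0, 0, 0.02, 0, 0, 0], [0, 0, 0.02, 0, 0, 0], [0, 0, 0.02, 0, 0, 0]]

```text
clock: 12.5
tool_pos: [0.6142, 0.1087, 0.1263]
orientation: [180.0, 0.1, 166.8]
force: [0.1, -3.0, 6.9]
opening: 0.0002
gripper_force: 3.4
```

6.9 N at z = 0.1263 means the key is on its stop. Now I let it go.

Call:
step_arm:
  steps:
    - [[0, 0, -0.03, 0, 0, 0], [0, 0, -0.08, 0, 0, 0], [0, 0, -0.3, 0, 0, 0], [0, 0, -0.7, 0, 0, 0], [0, 0, -1.0, 0, 0, 0], [0, 0, -1.0, 0, 0, 0], [0, 0, -1.0, 0, 0, 0], [0, 0, -1.0, 0, 0, 0]]

```text
clock: 13.3
tool_pos: [0.6127, 0.1086, 0.2243]
orientation: [-180.0, -0.1, 166.8]
force: [-0.3, 0.2, -0.8]
opening: 0.0004
gripper_force: 0.0
```

```bash
python3 - <<'E'
from h import *
p,p2=where()
cv2.imwrite("pics/s6.png",cv2.resize(p2[100:300,130:390,::-1],(780,600)))
E
```

```text
clock 13.4 force [-0.8  0.2 -0. ]
scene [283.6 196.3] 55 [0.6023 0.0337] 0.129 ang 81.88
tool [0.6129 0.1086 0.2242] 166.8 r 0.018177135273290446 s -0.20378257097021438
```

View pics/s6.png

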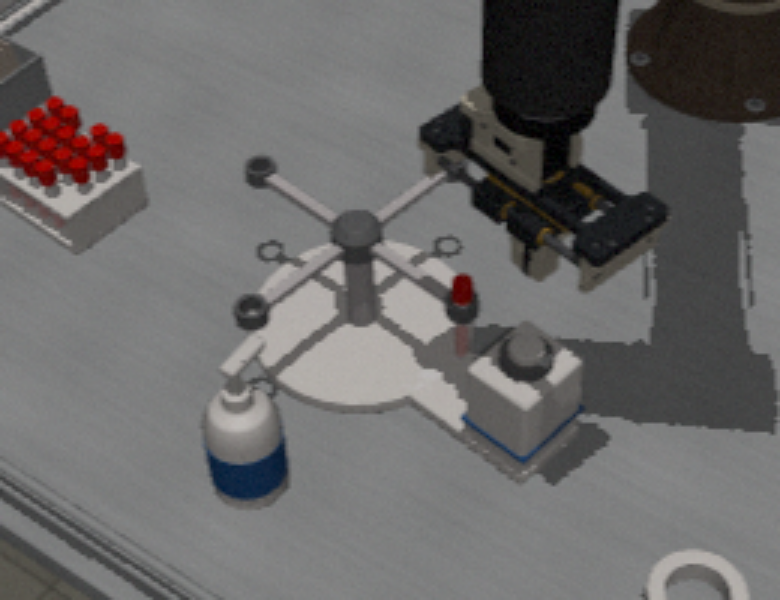

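The tube is still in front of the window (cap at (462,290) in the crop) and the key at (525,350) is up again. The gripper is clear of everything, so I hand the job in.

```bash
python3 -c "
from plant import *
print(close_job())"
```

```text
the job is handed in; nothing more can be done
None
```

I turned the tube to the window (about 82°, on target in both views), pressed the key to its stop at 6.9 N and released it; nothing else appeared to move, and I handed the job in at about 13.4 s; no verdict came back.

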